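Wedge the specimen stage up to the gauge bar

TASK

Slide the wooden wedge, thin end first and flat on the worktop, under the open front edge of the loose metal stage plate below the camera head, until the plate's front edge has risen to just touch the gauge bar above it. Stop when you feel it touch: do not shift the bar or lift the plate by hand, and do not bump the camera stand. Then let go and leave the wedge there carrying the plate; leave the plain block and the jar where they are.

Things in the scene. Friction and masses are not known exactly. Their poses are not given: they have to be found in the camera images.
- wedge: Loose plain pale-wood wedge, 166 mm long, 36 mm wide, 0.15 kg. Origin: centre of its underside; x points to the thin tip (at x +83 mm), z up. The ramp, 120 mm long, rises straight from 4 mm thick at the tip to 36 mm; then a level tail 46 mm long. It balances at x -33 mm and stays where it is left under load.
- wedge_tail (a point): Grip point in the wedge's tail (wedge x -60, y 0, z 18 mm). The tail, wedge x -83 to -37 mm, is 36 mm high with upright parallel sides 36 mm apart along y.
- block: Loose plain block of the same pale wood, 120 x 36 x 36 mm, no taper. Leave it. Origin: centre of its underside. It lies beside the wedge, left of the robot; either may be the nearer to the middle. Around them: a paper bag 0.39 m high, and a thin post 0.28 m high with a cross rod on the black board's near left corner. The way to the stand is free over the board's front at 0.34 m.
- stand: Fixed metal stand. Origin: on the worktop below the middle of the plate; x is the way the wedge goes in, z up. Cheeks (to y +-78 mm, 34 mm high) and a back wall (x +63 mm) close three sides; the front (-x) is open. Two columns (12 mm thick with feet and sliders, x -46, y +-89 mm, 192 mm high) carry the camera head.
- stand_mouth (a point): Middle of the open mouth, on the worktop right below the plate's front edge (stand x -60 mm). Between the front corner rests it is 103 mm wide (stand y -51 to +51 mm), 14 mm high under the plate, and free for 108 mm inward, up to the rear ledge; no bar height needs the wedge's tip deeper than 103 mm.
- head_front (a point): Middle of the lower front edge of the camera housing (stand x -130, y 0, 134 mm above the worktop). The housing, 110 mm wide, 46 mm high, overhangs the plate's front edge by 70 mm: an upright gripper cannot follow the wedge in. Lean the gripper back about 40 degrees, fingers pointing forward and down.
- stage: Loose aluminium plate 120 (x) x 130 (y) x 10 mm, 0.55 to 0.9 kg, a low black disc on top, lying in the stand, underside 14 mm above the worktop. Origin: centre of its underside; axes as the stand's. With the wedge under its front edge (x -60 mm) it slides back 2 to 4 mm against the back wall, then tips up about its rear end.
- stage_edge (a point): Point on the plate's upper face, 14 mm behind its front edge, below the gauge bar; 24 mm above the worktop at first.
- gauge_bar: Steel bar 10 x 150 x 12 mm lying across above the plate's front part (stand x -46 mm), between black sliders on the columns. Its height differs from run to run. Friction holds it; it slips upward only if pushed with about 25 N. Origin: middle of its underside.
- bar_underside (a point): Middle of the bar's underside, 31 to 38 mm above the worktop: where the plate's upper face must come to. When they meet, the push on the wedge climbs clearly, by several N within 3 mm of travel; before, while the plate rises, it is steady (about 8 to 18 N).
- jar: Loose clear sample jar, 54 mm across, 62 mm high, a bystander. Origin: centre of its underside.

How it is judged (in metres and radians):
On the way:
1. the wedge, flat on the worktop, has begun to raise the plate's front edge (contact force between wedge and stage above 0.5 N and angle between stage's own z axis and vertical above 0.01 rad and angle between wedge's own z axis and vertical below 0.1 rad), for 0.1 s.
At the end, for the whole second after the job is handed in: The plate's front edge, carried by the wedge (more than 1 N), rests against the underside of the gauge bar (more than 0.3 N); the wedge lies flat on the worktop (within 3.4 degrees, underside below 4 mm) and both are at rest (contact force between stage and gauge_bar above 0.3 N and contact force between wedge and stage above 1 N and angle between wedge's own z axis and vertical below 0.06 rad and height (world z) of wedge below 0.004 m and linear speed of each of wedge, stage below 0.01 m/s); the robot touches nothing.
It fails at once if the gauge bar is shifted by more than 1.5 mm (distance of bar_underside from where it was at the start of the episode above 0.0015 m).
It fails at once if the robot presses on the stage plate with more than 3 N (contact force between any of the fingers, the arm and stage above 3 N).
It fails at once if the robot strikes the stand with more than 8 N (contact force between any of the fingers, the arm and stand above 8 N).
It fails at once if the block or the jar is moved by more than 30 mm (distance of any of block, jar from where it was at the start of the episode above 0.03 m).
It also fails if it takes over 72 s, if anything falls off the work surface, if the arm or the gripper's body presses on something with over 40 N, if the wrist force passes 120 N, or if a joint passes its speed limit or range.

ROBOT

A 6-joint arm with a two-finger parallel gripper is mounted at the origin on a cart in front of the work surface, level with it; the furniture and walls round the work are solid. World frame = base frame: x ahead of the robot, y to its left, z up, the work surface at z = 0. Lengths are in mm, angles in rad, forces in N, time in s.
With the tool pointing down it reaches from about 300 to 875 mm from the base axis. Payload 6.4 kg.
Tool frame: the origin (TCP) lies between the finger pads; the fingertips stand arm.finger_overhang ahead of it and the grasp point (between the pads) lies 5 mm behind it (arm.finger_overhang is the distance from the TCP to the fingertips, in mm); z points along the fingers, y is the line along which they close (so a half turn about z gives the same grasp; the last joint's range is limited). The gripper opens to 85 mm and grips with 20 to 120 N. Pads are 22 mm wide; open, the fingers measure 114 mm over their backs; the gripper's body (76 mm by 85 mm) begins 54 mm behind the grasp point. The pads swing forward as they close: fully open they stand 13 mm farther back than shut.
Start: joints at [-1.315, 0.181, 1.607, -0, 1.354, -0.206], TCP at [256.215, -514.777, 245.288] pointing down, gripper open.
Joint ranges: [-2.99, 2.99], [-0.89, 2.07], [0.3, 2.58], [-1.14, 4.28], [0, 2.63], [-3.12, 3.12]. Speed limits (rad/s): [2.57, 2.57, 3.01, 3.14, 3.14, 3.14].

INTERFACE

Orientations are given as a rotation vector (axis times angle).
In Python, from cell import status, camera, job, arm gives the robot as it stands.
- The arm moves only by the tool step_arm, never from a script. Its argument "increments" is a list of rows, each a list of 7 numbers: the opening, from -1 (shut) to 1 (fully open), then the shift along the tool's x, y, z in cm, then the turn, a rotation vector about the tool's x, y, z in degrees. A call has 1 to 10 rows; each row is the pose to reach, as a shift and turn from the pose commanded when the call began, along the tool's axes at that moment; what a row does not reach only later rows make up. A row lasts 1/10 s, in which the tool goes at most 50 mm and 8.59 degrees, less where a joint would pass 70% of its speed; a pose out of reach is approached as far as the arm can. A call with a gripper value outside its range is refused whole. The fingers move at their own pace and stop on an object; "grip_force" is the grip in N (left out, the last holds). Time passes only in rows, so rows that repeat a pose let the fingers close. It gives the time, the measured TCP pose, the force, the opening and the grip force at its end, in the units of the state.
- status.sense(): the state, without advancing time (a new reading comes with each control period).
- camera(name): name is "scene" or "top"; returns a dict with "img" (480x640x3 uint8, red, green, blue), "range_z" (480x640 float32, mm along the optical axis (not along the pixel's ray), 0 where there is no reading), "K" (3x3 intrinsics, pixels), "R" (3x3) and "t" (3): a world point X has camera coordinates R X + t. Camera axes: x right, y down, z forward; pixel columns grow to the right and rows downward; lengths in mm; the calibration is good to about 2 mm. A picture is of the moment at which its call begins.
- job.close_job(): hands the job in; it is judged then, once.
The state is a dict: "t": time; "qpos": joint angles; "dq": joint speeds; "joint_torque": joint torques, N m; "tcp_pos": TCP position; "ee_rot": TCP orientation; "force": force on the tool from outside, world axes, zero at the start; "ft_torque": the same for the moment, N m; "gripper_width": opening from 0.0 (shut) to 1.0 (fully open); "grip_force": force on a finger pad.
Only numpy, scipy, OpenCV 4.12 (cv2) and the standard library are available. Lean on these libraries where they do the work, as an engineer would, in place of code of your own. Each camera call takes 0.05 s, during which the arm holds its last target. There are 200 camera calls.

## Working session

There is one attempt and no reset: what is moved stays moved. The work goes in short steps, Python scripts to look and compute and a tool call to move; the robot and the scene stay as the last step left them, time stands still between calls to the robot, and variables do not carry over. Pictures are saved under pics/ and viewed, at most 10 in all, crops included, and the job is handed in when it is done.

Besides the shell and the picture viewer there is one more tool, called after "Request:" in YAML: its name, and indented under it one key for each argument. step_arm: Moves the arm, as the interface text tells. Its arguments: {"type":"object","properties":{"increments":{"type":"array","items":{"type":"array","items":{"type":"number"}}},"grip_force":{"type":"number"}},"required":["increments"]}

```bash
mkdir -p pics; ls; python3 - <<'E'
from cell import status,camera,arm
import cv2,numpy as np
s=status.sense();print(s, arm.finger_overhang)
for n in ("scene","top"):
    c=camera(n);cv2.imwrite(f"pics/{n}0.png",c["img"][:,:,::-1]);np.savez(f"{n}0.npz",**c);print(n,c["K"].tolist(),c["R"].round(3).tolist(),c["t"].round(1).tolist())
E
```

```text
pics
{'t': 0.0, 'qpos': array([-1.31527181e+00,  1.81578640e-01,  1.60800197e+00, -7.31668356e-06,
        1.35376503e+00, -2.06315342e-01]), 'dq': array([-2.72811269e-05, -6.11960029e-04, -8.59935165e-05, -6.31200330e-04,
        1.17743924e-03,  9.20758903e-04]), 'joint_torque': array([-5.83616311e-04, -4.44871616e+01, -3.51341128e+01, -9.16718886e-05,
        9.16240067e-03,  8.33025126e-06]), 'tcp_pos': array([ 256.0896676, -514.2446118,  244.3658894]), 'ee_rot': array([-3.05649669e+00, -7.18627518e-01,  7.89180176e-05]), 'force': array([-0.12357605, -0.05299411,  0.29333011]), 'ft_torque': array([ 0.01314538,  0.01163462, -0.00551267]), 'grip_force': 0.0, 'gripper_width': 0.9982537287871139} 14.0
scene [[541.9580574295628, 0.0, 324.82563172548777], [0.0, 541.9580574295628, 236.8887849525927], [0.0, 0.0, 1.0]] [[0.996, 0.091, 0.004], [0.059, -0.612, -0.789], [-0.07, 0.786, -0.615]] [-518.1, 85.6, 1650.0]
top [[451.3229665234722, 0.0, 319.40394798167875], [0.0, 451.3229665234722, 227.62014871015379], [0.0, 0.0, 1.0]] [[-0.468, -0.884, -0.01], [-0.693, 0.374, -0.616], [0.548, -0.281, -0.788]] [269.8, 418.0, 1093.9]
```

View pics/scene0.png

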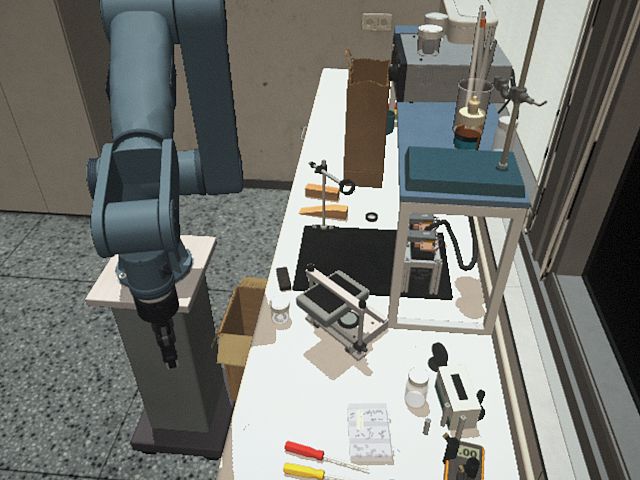

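View pics/top0.png

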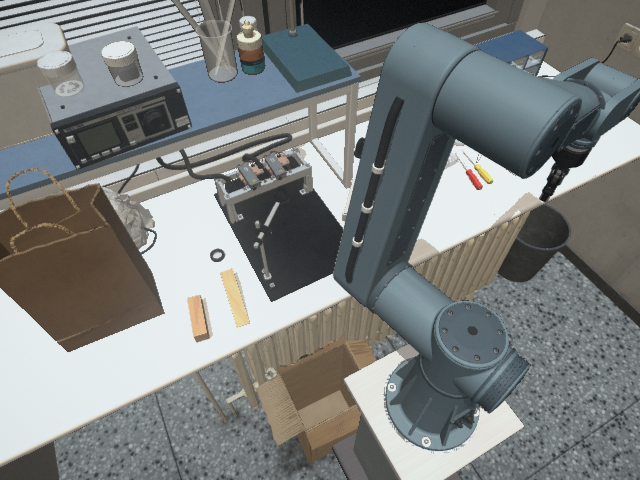

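```bash
cat > h.py <<'E'
import numpy as np,cv2
def load(n): return dict(np.load(n+".npz"))
def px(c,u,v):  # world from depth
    z=float(c["range_z"][int(round(v)),int(round(u))]); p=np.linalg.inv(c["K"])@[u,v,1]*z
    return c["R"].T@(p-c["t"])
def ray(c,u,v,h): # world at height h
    d=c["R"].T@(np.linalg.inv(c["K"])@[u,v,1]); o=-c["R"].T@c["t"]
    return o+d*(h-o[2])/d[2]
def crop(im,x,y,w,h,k): return cv2.resize(im[y:y+h,x:x+w],None,fx=k,fy=k,interpolation=cv2.INTER_CUBIC)
def proj(c,P):
    q=(c["K"]@(c["R"]@np.atleast_2d(P).T+c["t"][:,None])).T; return q[:,:2]/q[:,2:]
E
python3 - <<'E'
from h import *
s=load("scene0");t=load("top0")
a=s["img"][:,:,::-1];b=t["img"][:,:,::-1]
cv2.imwrite("pics/c1.png",crop(a,265,255,130,100,6))
cv2.imwrite("pics/c2.png",np.hstack([crop(a,295,155,65,75,6),crop(b,180,245,75,100,4.5)[:450]][:2]) if 0 else np.hstack([crop(a,290,155,65,75,6),crop(b,182,260,70,75,6)[:450,:400]]))
E
```

```text
(no output)
```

View pics/c1.png

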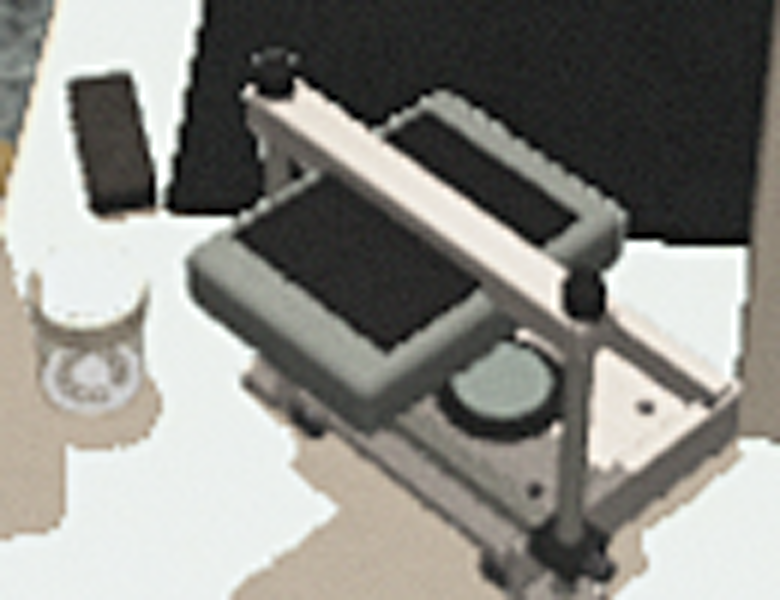

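View pics/c2.png

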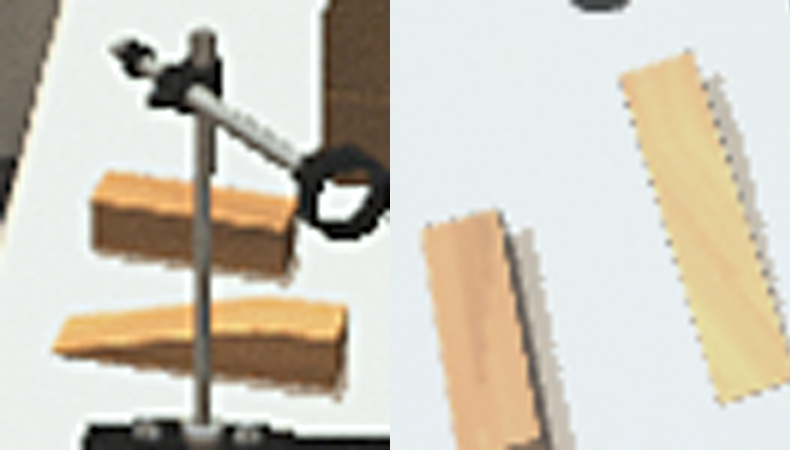

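```bash
cat >> h.py <<'E'
def cloud(c,x,y,w,h):
    v,u=np.mgrid[y:y+h,x:x+w]; z=c["range_z"][y:y+h,x:x+w]
    p=np.einsum('ij,jhw->ihw',np.linalg.inv(c["K"]),np.stack([u,v,np.ones_like(u)]))*z
    P=np.einsum('ji,jhw->hwi',c["R"],p-c["t"][:,None,None]); return P
E
python3 - <<'E'
from h import *
s=load("scene0");t=load("top0")
def rect(p,n):
    r=cv2.minAreaRect(p[:,:2].astype(np.float32));print(n,len(p),np.round(r[0],1),np.round(r[1],1),round(r[2],2),cv2.boxPoints(r).round(1).tolist())
for nm,c,bx in (("wedge top",t,(213,260,42,75)),("block top",t,(182,290,31,55)),("w scene",s,(292,200,62,24)),("b scene",s,(300,180,45,24))):
    P=cloud(c,*bx);m=(P[...,2]>2.5)&(P[...,2]<45); im=c["img"][bx[1]:bx[1]+bx[3],bx[0]:bx[0]+bx[2]].astype(int)
    m&=(im[...,0]-im[...,2]>45); p=P[m]; rect(p,nm); print(" z",np.percentile(p[:,2],[2,50,98]).round(1)); 
    h=p[p[:,2]>33]; rect(h,nm+" hi")
for u,v,z in ((220.7,272.5,36),(232,268.7,36),(237.3,327.2,2),): print(ray(t,u,v,z).round(1),px(t,u+1,v+1 if z>5 else v-2).round(1))
P=cloud(s,265,255,130,100);z=P[...,2]
for lo,hi,n in ((172,181.5,"head"),(22,27,"plate"),(183,215,"beam"),):
    m=(z>lo)&(z<hi); k=cv2.connectedComponentsWithStats(m.astype(np.uint8)); 
    for i in range(1,k[0]):
        if k[2][i,4]>40:
            p=P[k[1]==i]; rect(p,n); print("  z",np.median(p[:,2]).round(1), k[2][i])
    rect(P[m],n+" all")
for u,v in ((275,70),(585,280),(265,90),(575,320),(250,380),(495,555),(735,385),(500,385),(90,380),(380,395),(200,265)): print(u,v,px(s,265+u/6,255+v/6).round(1))
E
```

```text
wedge top 731 [481.1 317.8] [ 35.  167.2] 83.41 [[396.0, 310.0], [562.0999755859375, 290.79998779296875], [566.2000122070312, 325.6000061035156], [400.0, 344.79998779296875]]
 z [ 4.3 23.2 38.4]
wedge top hi 182 [529.5 312.4] [34.7 67.1] 83.96 [[494.29998779296875, 298.70001220703125], [561.0, 291.6000061035156], [564.7000122070312, 326.1000061035156], [497.8999938964844, 333.20001220703125]]
block top 530 [467.3 427.8] [ 34.9 121.7] 80.32 [[404.3999938964844, 420.79998779296875], [524.4000244140625, 400.3999938964844], [530.2000122070312, 434.79998779296875], [410.29998779296875, 455.20001220703125]]
 z [30.9 35.5 39.8]
block top hi 468 [466.9 427.9] [ 34.9 120.7] 80.33 [[404.3999938964844, 420.79998779296875], [523.4000244140625, 400.5], [529.2999877929688, 434.8999938964844], [410.29998779296875, 455.20001220703125]]
w scene 476 [487.4 347.4] [114.3 163.2] 84.78 [[401.0, 297.8999938964844], [563.5, 283.1000061035156], [573.9000244140625, 396.8999938964844], [411.3999938964844, 411.70001220703125]]
 z [ 3.8 19.7 39.8]
w scene hi 102 [529.3 308.2] [42.5 71.7] 84.21 [[491.5, 290.7000
[... 2208 characters left out ...]
.65 [[620.0999755859375, -289.0], [629.2000122070312, -306.29998779296875], [644.2999877929688, -298.5], [635.2000122070312, -281.1000061035156]]
  z 191.0 [93 44  8 10 57]
beam all 160 [ 606.7 -187.4] [150.9 195.1] 49.21 [[483.6000061035156, -180.8000030517578], [631.2999877929688, -308.29998779296875], [729.9000244140625, -194.0], [582.2000122070312, -66.5]]
275 70 [ 500.6 -177.9  189.6]
585 280 [ 634.1 -293.6  193.7]
265 90 [ 496.7 -181.3  181.1]
575 320 [ 631.2 -300.1  178.2]
250 380 [ 488.1 -186.4   11.2]
495 555 [ 603.9 -282.8   17.7]
735 385 [ 703.7 -191.5   35. ]
500 385 [ 600.7 -197.9   31.4]
90 380 [ 418.4 -202.5   21.1]
380 395 [ 557.8 -326.3  156.6]
200 265 [ 480.2 -268.6  162.9]
```

```bash
python3 - <<'E'
from h import *
from cell import arm,status
print([a for a in dir(arm) if a[0]!='_'])
s=load("scene0");t=load("top0")
for n,l in (("scene",[("post base",322,226),("post top",323,166),("rod l",312,163),("ring",344,196),("ring r",354,187),("bag",346,180),("bag",382,184),("bagtop",347,55),("shelf near legs",397,300),("shelf corner",402,205),("blk ring",372,217),("rig",405,285),("rig",408,215),("rig top",425,225),("edge",250,370),("edge",268,300),("board NL",302,229),("board NR",294,285),("dark",283,278),("jar",280,312),("jar",281,320),("jar top",280,300)]),
 ("top",[("post base",267,283),("post top",258,236),("rod",265,228),("rod end",278,205),("bagL",160,312),("bagB",72,345),("rig",228,215),("rig",312,185),("shelf leg",350,180),("edge",240,345),("edge",60,412)])):
  c=load(n+"0")
  for k,u,v in l: print(n,k,px(c,u,v).round(0))
P=cloud(s,262,285,35,42); m=(P[...,2]>8)&(P[...,0]>395)&(P[...,0]<460)&(P[...,1]<-150)&(P[...,1]>-260); p=P[m]; print(len(p),p.min(0).round(),p.max(0).round(),np.median(p,0).round())
E
```

```text
['PlanningError', 'finger_overhang']
scene post base [493. 198.  37.]
scene post top [495. 199. 259.]
scene rod l [460. 223. 253.]
scene ring [550. 430.   3.]
scene ring r [593. 102. 253.]
scene bag [569. 124. 261.]
scene bag [685. 524.   3.]
scene bagtop [ 485. 1666.   77.]
scene shelf near legs [ 722. -191.  107.]
scene shelf corner [ 708. -195.  403.]
scene blk ring [653. 299.  11.]
scene rig [753. -56.  36.]
scene rig [ 724. -191.  374.]
scene rig top [806. 101. 135.]
scene edge [ 368. -362.   -1.]
scene edge [ 371. -121.    5.]
scene board NL [425. 218.   4.]
scene board NR [437. -64.  15.]
scene dark [401. -36.  14.]
scene jar [ 420. -203.   46.]
scene jar [ 421. -201.   13.]
scene jar top [ 416. -176.   63.]
top post base [474. 221.  26.]
top post top [472. 221. 248.]
top rod [484. 197. 252.]
top rod end [539. 137. 249.]
top bagL [537. 514.  12.]
top bagB [542. 739.  27.]
top rig [753. 230.  36.]
top rig [738. -58.  40.]
top shelf leg [ 701. -181.   37.]
top edge [353. 356.  -5.]
top edge [395. 801.   1.]
433 [ 395. -209.    8.] [ 445. -155.   68.] [ 418. -197.   58.]
```

```bash
cat >> h.py <<'E'
from scipy.spatial.transform import Rotation as Ro
TH=np.radians(48.7); SX=np.array([np.cos(TH),np.sin(TH),0]); SY=np.array([-SX[1],SX[0],0]); SO=np.array([596.4,-201,0])
def toolR(yaw,lean):  # wedge forward heading (deg), lean back (deg)
    a=np.radians(yaw); l=np.radians(lean); f=np.array([np.cos(a),np.sin(a),0]); y=np.array([f[1],-f[0],0])
    z=np.sin(l)*f-np.cos(l)*np.array([0,0,1]); return np.stack([np.cross(y,z),y,z],1)
def inc(pos,R):
    from cell import status
    s=status.sense(); R0=Ro.from_rotvec(s["ee_rot"]); d=R0.inv().apply(np.array(pos)-s["tcp_pos"])/10
    r=(R0.inv()*Ro.from_matrix(R)).as_rotvec(degrees=True); print("inc cm",d.round(2),"deg",r.round(2)); return d,r
E
python3 -c "
from h import *
inc([540.6,310.6,365],toolR(173.4,0))"
```

```text
inc cm [ 62.23 -61.19 -11.93] deg [-1.0000e-02 -1.3000e-01 -1.4694e+02]
```

Request:
step_arm:
  increments:
    - [1, 62.2, -61.2, -12, 0, 0, -147]
    - [1, 62.2, -61.2, -12, 0, 0, -147]
    - [1, 62.2, -61.2, -12, 0, 0, -147]
    - [1, 62.2, -61.2, -12, 0, 0, -147]
    - [1, 62.2, -61.2, -12, 0, 0, -147]
    - [1, 62.2, -61.2, -12, 0, 0, -147]
    - [1, 62.2, -61.2, -12, 0, 0, -147]
    - [1, 62.2, -61.2, -12, 0, 0, -147]
    - [1, 62.2, -61.2, -12, 0, 0, -147]
    - [1, 62.2, -61.2, -12, 0, 0, -147]

```text
t: 1.1
tcp_pos: [417.6, -44.4, 313.7]
ee_rot: [1.74, 2.615, 0.0]
force: [1.1, 0.0, 0.2]
gripper_width: 0.998
grip_force: 0.0
```

```bash
python3 -c "
from h import *
inc([540.6,310.6,365],toolR(173.4,0))"
```

```text
inc cm [27.98 25.07 -5.13] deg [ 1.000e-02  3.000e-02 -6.066e+01]
```

Request:
step_arm:
  increments:
    - [1, 28, 25, -5.1, 0, 0, -60.6]
    - [1, 28, 25, -5.1, 0, 0, -60.6]
    - [1, 28, 25, -5.1, 0, 0, -60.6]
    - [1, 28, 25, -5.1, 0, 0, -60.6]
    - [1, 28, 25, -5.1, 0, 0, -60.6]
    - [1, 28, 25, -5.1, 0, 0, -60.6]
    - [1, 28, 25, -5.1, 0, 0, -60.6]
    - [1, 28, 25, -5.1, 0, 0, -60.6]
    - [1, 28, 25, -5.1, 0, 0, -60.6]
    - [1, 28, 25, -5.1, 0, 0, -60.6]

```text
t: 2.1
tcp_pos: [541.6, 307.9, 363.4]
ee_rot: [-0.19, -3.134, 0.002]
force: [0.7, -0.0, -0.5]
gripper_width: 0.997
grip_force: 0.0
```

```bash
python3 -c "
from h import *
inc([540.6,310.6,150],toolR(173.4,0))"
```

```text
inc cm [ 0.1   0.28 21.34] deg [-0.07 -0.09 -0.34]
```

Request:
step_arm:
  increments:
    - [1, 0.1, 0.25, 5, 0, 0, -0.3]
    - [1, 0.1, 0.25, 10, 0, 0, -0.3]
    - [1, 0.1, 0.25, 15, 0, 0, -0.3]
    - [1, 0.1, 0.25, 20, 0, 0, -0.3]
    - [1, 0.1, 0.25, 25, 0, 0, -0.3]
    - [1, 0.1, 0.25, 28, 0, 0, -0.3]
    - [1, 0.1, 0.25, 28, 0, 0, -0.3]
    - [1, 0.1, 0.25, 28, 0, 0, -0.3]

```text
t: 2.9
tcp_pos: [541.4, 309.3, 85.0]
ee_rot: [-0.186, -3.136, 0.001]
force: [0.0, -0.5, 0.3]
gripper_width: 0.998
grip_force: 0.0
```

```bash
python3 -c "
from h import *
inc([540.6,310.6,22],toolR(173.4,0))
from cell import camera
c=camera('top');s=camera('scene')
cv2.imwrite('pics/g1.png',np.hstack([crop(c['img'][:,:,::-1],160,180,100,150,4),crop(s['img'][:,:,::-1],280,120,100,150,4)]))"
```

```text
inc cm [0.1  0.12 6.3 ] deg [-0.02 -0.02 -0.18]
```

View pics/g1.png

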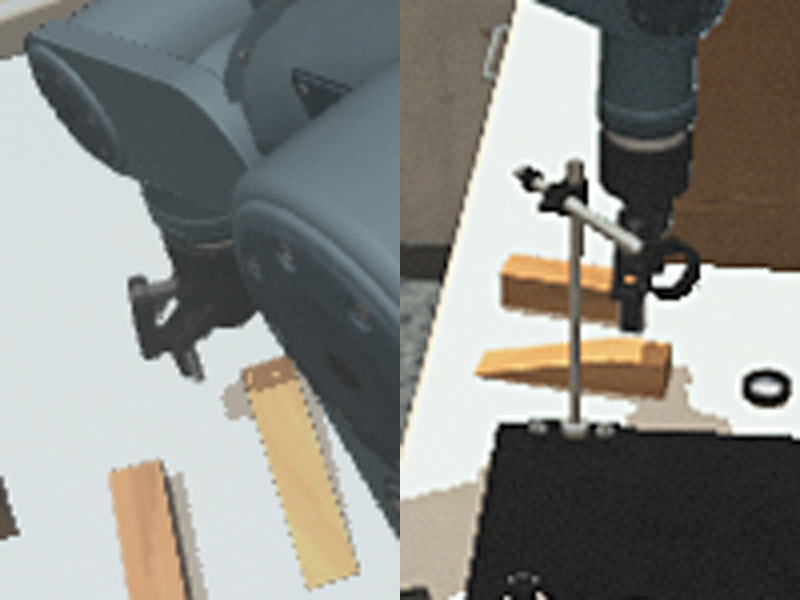

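Gripper hangs over the tail (top crop ~(200,360), above the tail end at (270,380)); block and post are clear. Descend and grip.

Request:
step_arm:
  increments:
    - [1, 0.1, 0.1, 2.5, 0, 0, -0.2]
    - [1, 0.1, 0.1, 5, 0, 0, -0.2]
    - [1, 0.1, 0.1, 6.2, 0, 0, -0.2]
    - [1, 0.1, 0.1, 6.2, 0, 0, -0.2]
    - [-1, 0.1, 0.1, 6.2, 0, 0, -0.2]
    - [-1, 0.1, 0.1, 6.2, 0, 0, -0.2]
    - [-1, 0.1, 0.1, 6.2, 0, 0, -0.2]
    - [-1, 0.1, 0.1, 6.2, 0, 0, -0.2]
    - [-1, 0.1, 0.1, 6.2, 0, 0, -0.2]
    - [-1, 0.1, 0.1, 6.2, 0, 0, -0.2]
  grip_force: 60

```text
t: 4.0
tcp_pos: [541.4, 311.8, 23.8]
ee_rot: [0.178, 3.134, 0.001]
force: [0.4, -0.7, 6.0]
gripper_width: 0.407
grip_force: 61.8
```

Request:
step_arm:
  increments:
    - [-1, 0, 0, 0, 0, 0, 0]
    - [-1, 0, 0, 0, 0, 0, 0]
    - [-1, 0, 0, 0, 0, 0, 0]

```text
t: 4.3
tcp_pos: [541.4, 311.8, 23.8]
ee_rot: [0.178, 3.134, 0.001]
force: [-0.7, 0.7, 6.2]
gripper_width: 0.411
grip_force: 61.8
```

Request:
step_arm:
  increments:
    - [-1, 0, 0, -3, 0, 0, 0]
    - [-1, 0, 0, -8, 0, 0, 0]
    - [-1, 0, 0, -13, 0, 0, 0]
    - [-1, 0, 0, -18, 0, 0, 0]
    - [-1, 0, 0, -23, 0, 0, 0]
    - [-1, 0, 0, -28, 0, 0, 0]
    - [-1, 0, 0, -33, 0, 0, 0]
    - [-1, 0, 0, -34.5, 0, 0, 0]
    - [-1, 0, 0, -34.5, 0, 0, 0]
    - [-1, 0, 0, -34.5, 0, 0, 0]

```text
t: 5.3
tcp_pos: [539.7, 311.2, 365.0]
ee_rot: [-0.178, -3.134, 0.002]
force: [-0.7, -0.4, -2.5]
gripper_width: 0.408
grip_force: 60.9
```

```bash
python3 -c "
from h import *
print(SO-223*SX)
inc([449,-368.5,365],toolR(48.7,0))"
```

```text
[ 449.21962804 -368.53190177    0.        ]
inc cm [  1.32 -68.56   0.1 ] deg [-2.300e-01 -1.000e-02  1.248e+02]
```

Request:
step_arm:
  increments:
    - [-1, 1.3, -68.6, 0, 0, 0, 124.8]
    - [-1, 1.3, -68.6, 0, 0, 0, 124.8]
    - [-1, 1.3, -68.6, 0, 0, 0, 124.8]
    - [-1, 1.3, -68.6, 0, 0, 0, 124.8]
    - [-1, 1.3, -68.6, 0, 0, 0, 124.8]
    - [-1, 1.3, -68.6, 0, 0, 0, 124.8]
    - [-1, 1.3, -68.6, 0, 0, 0, 124.8]
    - [-1, 1.3, -68.6, 0, 0, 0, 124.8]
    - [-1, 1.3, -68.6, 0, 0, 0, 124.8]
    - [-1, 1.3, -68.6, 0, 0, 0, 124.8]

```text
t: 6.3
tcp_pos: [472.7, -185.4, 363.7]
ee_rot: [-2.271, -2.162, 0.002]
force: [0.9, -0.7, -1.4]
gripper_width: 0.41
grip_force: 61.1
```

```bash
python3 -c "
from h import *
inc([449,-368.5,365],toolR(48.7,0))"
```

```text
inc cm [-18.4   -1.47  -0.18] deg [-0.33 -0.08 38.5 ]
```

Request:
step_arm:
  increments:
    - [-1, -18.4, -1.4, 0, 0, 0, 38.5]
    - [-1, -18.4, -1.4, 0, 0, 0, 38.5]
    - [-1, -18.4, -1.4, 0, 0, 0, 38.5]
    - [-1, -18.4, -1.4, 0, 0, 0, 38.5]
    - [-1, -18.4, -1.4, 0, 0, 0, 38.5]
    - [-1, -18.4, -1.4, 0, 0, 0, 38.5]
    - [-1, -18.4, -1.4, 0, 0, 0, 38.5]
    - [-1, -18.4, -1.4, 0, 0, 0, 38.5]

```text
t: 7.1
tcp_pos: [452.6, -366.3, 366.2]
ee_rot: [-2.854, -1.307, 0.001]
force: [0.7, -0.0, -0.7]
gripper_width: 0.408
grip_force: 61.0
```

```bash
python3 -c "
from h import *
inc([449,-368.5,120],toolR(48.7,0))
from cell import camera
c=camera('top');s=camera('scene')
cv2.imwrite('pics/g2.png',np.hstack([crop(c['img'][:,:,::-1],340,60,200,300,2),crop(s['img'][:,:,::-1],240,200,133,200,3)]))"
```

```text
inc cm [-0.41 -0.08 24.62] deg [-0.12 -0.03  0.52]
```

View pics/g2.png

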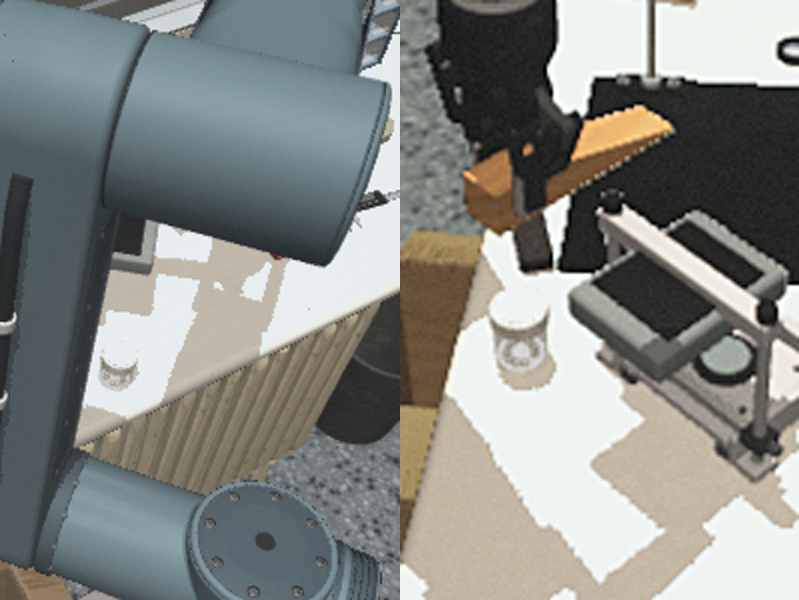

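```bash
python3 -c "
from h import *
print(inc(SO-292*SX+[0,0,60],toolR(48.7,0)))"
```

```text
inc cm [-7.29 -0.18 30.71] deg [-0.03 -0.    0.49]
(array([-7.29031037, -0.18406486, 30.70940313]), array([-0.02830723, -0.0045388 ,  0.48881705]))
```

Request:
step_arm:
  increments:
    - [-1, -4, -0.2, 0, 0, 0, 0.5]
    - [-1, -7.3, -0.2, 2, 0, 0, 0.5]
    - [-1, -7.3, -0.2, 7, 0, 0, 0.5]
    - [-1, -7.3, -0.2, 12, 0, 0, 0.5]
    - [-1, -7.3, -0.2, 17, 0, 0, 0.5]
    - [-1, -7.3, -0.2, 22, 0, 0, 0.5]
    - [-1, -7.3, -0.2, 27, 0, 0, 0.5]
    - [-1, -7.3, -0.2, 30.5, 0, 0, 0.5]
    - [-1, -7.3, -0.2, 30.5, 0, 0, 0.5]
    - [-1, -7.3, -0.2, 30.5, 0, 0, 0.5]

```text
t: 8.2
tcp_pos: [403.6, -421.2, 63.0]
ee_rot: [-2.863, -1.293, 0.0]
force: [0.6, -0.1, -0.6]
gripper_width: 0.412
grip_force: 60.9
```

```bash
python3 -c "
from h import *
print(inc(SO-292*SX+[0,0,26],toolR(48.7,0)))"
```

```text
inc cm [ 0.06 -0.05  3.7 ] deg [-0.01 -0.   -0.08]
(array([ 0.06156136, -0.04762847,  3.70360349]), array([-0.01219589, -0.00403015, -0.08044082]))
```

Request:
step_arm:
  increments:
    - [-1, 0, 0, 2, 0, 0, 0]
    - [-1, 0, 0, 3.6, 0, 0, 0]
    - [-1, 0, 0, 3.6, 0, 0, 0]
    - [-1, 2, 0, 3.6, 0, 0, 0]
    - [-1, 4, 0, 3.6, 0, 0, 0]
    - [-1, 6, 0, 3.6, 0, 0, 0]
    - [-1, 6, 0, 3.6, 0, 0, 0]
    - [-1, 6, 0, 3.75, 0, 0, 0]
    - [-1, 6, 0, 3.85, 0, 0, 0]
    - [-1, 6, 0, 3.85, 0, 0, 0]

```text
t: 9.2
tcp_pos: [442.5, -377.0, 24.1]
ee_rot: [2.864, 1.29, -0.0]
force: [0.4, -0.6, -1.6]
gripper_width: 0.408
grip_force: 61.0
```

```bash
python3 -c "
from h import *
print(inc(SO-230*SX+[0,0,26],toolR(48.7,0)))
from cell import camera
s=camera('scene');np.savez('s3.npz',**s)
cv2.imwrite('pics/g3.png',crop(s['img'][:,:,::-1],235,210,160,150,4))"
```

```text
inc cm [ 0.38 -0.06 -0.19] deg [ 0.01  0.01 -0.19]
(array([ 0.37938144, -0.05774965, -0.19198656]), array([ 0.01290818,  0.01035873, -0.19171974]))
```

View pics/g3.png

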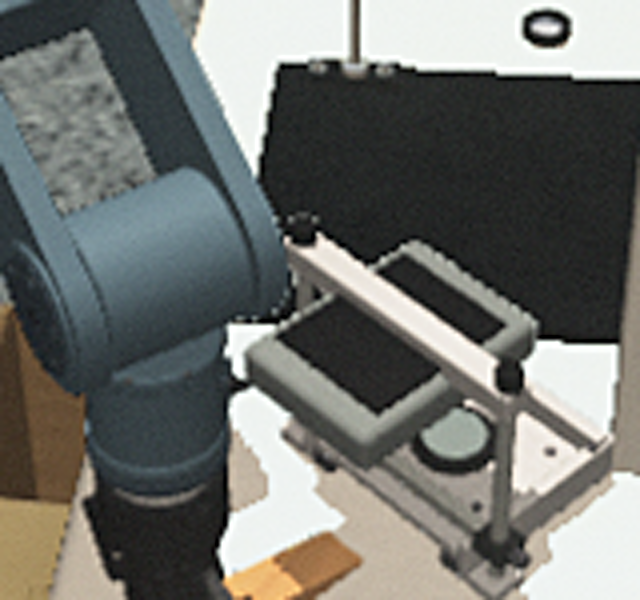

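```bash
python3 -c "
from h import *
c=load('s3')
for u,v in ((332,534),(360,560),(298,602)):
  p=ray(c,235+u/4,210+v/4,4); q=p-SO; print(p.round(),'stand',(q@SX).round(1),(q@SY).round(1))
"
```

```text
[ 527. -265.    4.] stand -94.0 10.0
[ 547. -285.    4.] stand -95.7 -18.1
[ 511. -322.    4.] stand -147.2 -16.0
```

Request:
step_arm:
  increments:
    - [0.2, 0, 0, 0, 0, 0, 0]
    - [1, 0, 0, 0, 0, 0, 0]
    - [1, 0, 0, 0, 0, 0, 0]
    - [1, 0, 0, 0, 0, 0, 0]
    - [1, 0, 0, 0, 0, 0, 0]
    - [1, 0, 0, 0, 0, 0, 0]
    - [1, 0, 0, 0, 0, 0, 0]

```text
t: 9.95
tcp_pos: [443.0, -376.3, 23.9]
ee_rot: [-2.864, -1.292, -0.0]
force: [-1.2, -0.4, -1.1]
gripper_width: 0.999
grip_force: 0.0
```

```bash
python3 -c "
from h import *
from cell import status
p=status.sense()['tcp_pos'];p[2]=26
print(inc(p,toolR(48.7,40)), toolR(48.7,40))"
```

```text
inc cm [ 0.   -0.   -0.21] deg [ 0.05 40.   -0.13]
(array([ 2.87391757e-06, -5.55182390e-06, -2.09952276e-01]), array([ 0.04631071, 39.99919457, -0.13175592])) [[ 0.50559061  0.75126413  0.42424089]
 [ 0.57550171 -0.66000167  0.48290328]
 [ 0.64278761  0.         -0.76604444]]
```

Request:
step_arm:
  increments:
    - [1, 0, 0, -0.4, 0, 0, 0]
    - [1, 0, 0, -0.4, 0, 8, 0]
    - [1, 0, 0, -0.4, 0, 16, 0]
    - [1, 0, 0, -0.4, 0, 24, 0]
    - [1, 0, 0, -0.3, 0, 32, 0]
    - [1, 0, 0, -0.2, 0, 40, 0]
    - [1, 0, 0, -0.2, 0, 40, 0]
    - [1, 0, 0, -0.2, 0, 40, 0]
    - [1, 0, 0, -0.2, 0, 40, 0]

```text
t: 10.85
tcp_pos: [443.5, -376.0, 26.4]
ee_rot: [-2.475, -1.118, -0.898]
force: [-1.0, 0.1, 0.3]
gripper_width: 1.0
grip_force: 0.0
```

```bash
python3 -c "
from h import *
from cell import status
s=status.sense();print(s['qpos'].round(2))
print(inc([443,-376.3,26],toolR(48.7,40)))"
```

```text
[-1.22  0.65  1.63  0.62  1.3  -0.81]
inc cm [-0.07 -0.02 -0.  ] deg [ 0.07  0.14 -0.04]
(array([-0.07016639, -0.01525819, -0.00294294]), array([ 0.07231032,  0.137818  , -0.036675  ]))
```

Request:
step_arm:
  increments:
    - [-1, 0, 0, 0, 0, 0, 0]
    - [-1, 0, 0, 0, 0, 0, 0]
    - [-1, 0, 0, 0, 0, 0, 0]
    - [-1, 0, 0, 0, 0, 0, 0]
    - [-1, 0, 0, 0, 0, 0, 0]
    - [-1, 0, 0, 0, 0, 0, 0]
    - [-1, 0, 0, 0, 0, 0, 0]
    - [-1, 0, 0, 0, 0, 0, 0]
  grip_force: 80

```text
t: 11.65
tcp_pos: [443.3, -376.6, 26.6]
ee_rot: [-2.474, -1.116, -0.902]
force: [1.1, -0.9, 5.4]
gripper_width: 0.41
grip_force: 80.1
```

Request:
step_arm:
  increments:
    - [-1, 0.77, 0, 0.64, 0, 0, 0]
    - [-1, 1.53, 0, 1.29, 0, 0, 0]
    - [-1, 2.3, 0, 1.93, 0, 0, 0]
    - [-1, 3.06, 0, 2.57, 0, 0, 0]
    - [-1, 3.83, 0, 3.21, 0, 0, 0]
    - [-1, 4.21, 0, 3.54, 0, 0, 0]
    - [-1, 4.21, 0, 3.54, 0, 0, 0]
    - [-1, 4.21, 0, 3.54, 0, 0, 0]

```text
t: 12.45
tcp_pos: [480.1, -335.3, 26.6]
ee_rot: [-2.474, -1.116, -0.903]
force: [2.8, 0.1, 5.6]
gripper_width: 0.408
grip_force: 80.0
```

```bash
cat > st.py <<'E'
from h import *
from cell import status
F=[];
s=status.sense(); q=s['tcp_pos']-SO
print("t",s['t'],"tcp stand x %.1f y %.1f z %.1f"%(q@SX,q@SY,q[2]),"Fx %.1f Fy %.1f Fz %.1f"%(s['force']@SX,s['force']@SY,s['force'][2]),"lean",Ro.from_rotvec(s['ee_rot']).as_matrix()[:,2]@SX)
E
python3 st.py; python3 -c "
from h import *
from cell import camera
s=camera('scene');np.savez('s4.npz',**s)
cv2.imwrite('pics/g4.png',crop(s['img'][:,:,::-1],255,250,140,110,5))"
```

```text
t 12.45 tcp stand x -177.6 y -1.3 z 26.6 Fx 1.9 Fy -2.1 Fz 5.6 lean 0.6434379201759233
```

View pics/g4.png

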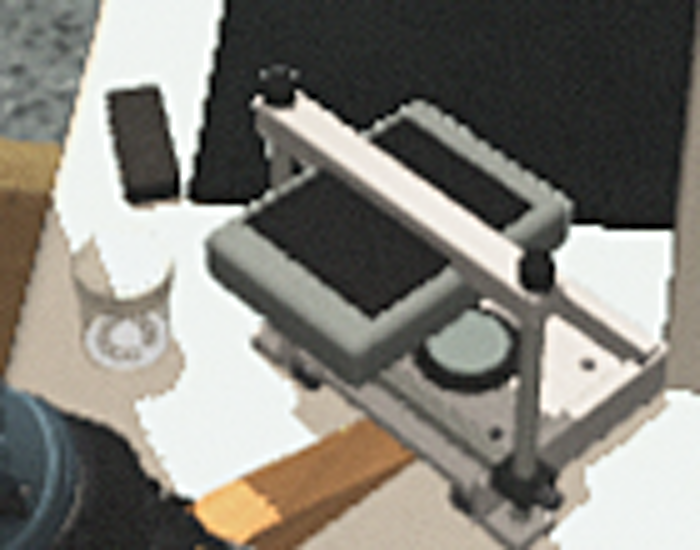

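Request:
step_arm:
  increments:
    - [-1, 0.15, 0, 0.13, 0, 0, 0]
    - [-1, 0.31, 0, 0.26, 0, 0, 0]
    - [-1, 0.46, 0, 0.39, 0, 0, 0]
    - [-1, 0.61, 0, 0.51, 0, 0, 0]
    - [-1, 0.77, 0, 0.64, 0, 0, 0]
    - [-1, 0.92, 0, 0.77, 0, 0, 0]
    - [-1, 1.07, 0, 0.9, 0, 0, 0]
    - [-1, 1.23, 0, 1.03, 0, 0, 0]
    - [-1, 1.38, 0, 1.16, 0, 0, 0]
    - [-1, 1.53, 0, 1.29, 0, 0, 0]

```text
t: 13.5
tcp_pos: [492.5, -321.9, 26.6]
ee_rot: [-2.477, -1.116, -0.901]
force: [-4.3, -4.6, 7.9]
gripper_width: 0.407
grip_force: 80.8
```

```bash
python3 st.py
```

```text
t 13.5 tcp stand x -159.4 y -1.7 z 26.6 Fx -6.3 Fy 0.2 Fz 7.9 lean 0.6417552491370895
```

Request:
step_arm:
  increments:
    - [-1, 0.15, 0, 0.13, 0, 0, 0]
    - [-1, 0.31, 0, 0.26, 0, 0, 0]
    - [-1, 0.46, 0, 0.39, 0, 0, 0]
    - [-1, 0.61, 0, 0.51, 0, 0, 0]
    - [-1, 0.77, 0, 0.64, 0, 0, 0]

```text
t: 14.0
tcp_pos: [498.7, -316.0, 26.6]
ee_rot: [-2.48, -1.117, -0.899]
force: [-8.2, -9.3, 8.7]
gripper_width: 0.407
grip_force: 81.3
```

```bash
python3 st.py
```

```text
t 14.0 tcp stand x -150.8 y -2.5 z 26.6 Fx -12.4 Fy 0.0 Fz 8.7 lean 0.6399605202712617
```

Request:
step_arm:
  increments:
    - [-1, 0.15, 0, 0.13, 0, 0, 0]
    - [-1, 0.31, 0, 0.26, 0, 0, 0]
    - [-1, 0.46, 0, 0.39, 0, 0, 0]
    - [-1, 0.61, 0, 0.51, 0, 0, 0]
    - [-1, 0.77, 0, 0.64, 0, 0, 0]

```text
t: 14.5
tcp_pos: [505.4, -308.5, 26.6]
ee_rot: [-2.48, -1.117, -0.9]
force: [-6.8, -8.6, 7.3]
gripper_width: 0.406
grip_force: 81.2
```

```bash
python3 st.py
```

```text
t 14.5 tcp stand x -140.8 y -2.6 z 26.6 Fx -11.0 Fy -0.6 Fz 7.3 lean 0.6400375913501641
```

Request:
step_arm:
  increments:
    - [-1, 0.08, 0, 0.06, 0, 0, 0]
    - [-1, 0.15, 0, 0.13, 0, 0, 0]
    - [-1, 0.23, 0, 0.19, 0, 0, 0]
    - [-1, 0.31, 0, 0.26, 0, 0, 0]
    - [-1, 0.38, 0, 0.32, 0, 0, 0]

```text
t: 15.0
tcp_pos: [508.7, -304.7, 26.6]
ee_rot: [-2.48, -1.117, -0.9]
force: [-7.9, -9.1, 8.5]
gripper_width: 0.409
grip_force: 81.0
```

```bash
python3 st.py
```

```text
t 15.0 tcp stand x -135.8 y -2.6 z 26.6 Fx -12.1 Fy -0.1 Fz 8.5 lean 0.6401256281271132
```

Request:
step_arm:
  increments:
    - [-1, 0.08, 0, 0.06, 0, 0, 0]
    - [-1, 0.15, 0, 0.13, 0, 0, 0]
    - [-1, 0.23, 0, 0.19, 0, 0, 0]
    - [-1, 0.31, 0, 0.26, 0, 0, 0]
    - [-1, 0.31, 0, 0.26, 0, 0, 0]

```text
t: 15.5
tcp_pos: [511.5, -301.5, 26.6]
ee_rot: [-2.479, -1.117, -0.9]
force: [-7.1, -7.5, 7.1]
gripper_width: 0.408
grip_force: 81.0
```

```bash
python3 st.py
```

```text
t 15.5 tcp stand x -131.5 y -2.6 z 26.6 Fx -10.4 Fy 0.4 Fz 7.1 lean 0.6403226791653547
```

Request:
step_arm:
  increments:
    - [-1, 0.08, 0, 0.06, 0, 0, 0]
    - [-1, 0.15, 0, 0.13, 0, 0, 0]
    - [-1, 0.15, 0, 0.13, 0, 0, 0]

```text
t: 15.8
tcp_pos: [512.8, -300.1, 26.6]
ee_rot: [-2.479, -1.117, -0.9]
force: [-7.7, -8.1, 8.5]
gripper_width: 0.406
grip_force: 81.1
```

```bash
python3 st.py
```

```text
t 15.8 tcp stand x -129.6 y -2.6 z 26.6 Fx -11.2 Fy 0.5 Fz 8.5 lean 0.6402922206577776
```

Request:
step_arm:
  increments:
    - [-1, 0.08, 0, 0.06, 0, 0, 0]
    - [-1, 0.15, 0, 0.13, 0, 0, 0]
    - [-1, 0.15, 0, 0.13, 0, 0, 0]

```text
t: 16.1
tcp_pos: [514.1, -298.6, 26.6]
ee_rot: [-2.479, -1.117, -0.9]
force: [-7.1, -8.5, 7.8]
gripper_width: 0.407
grip_force: 81.2
```

```bash
python3 st.py
```

```text
t 16.1 tcp stand x -127.6 y -2.6 z 26.6 Fx -11.1 Fy -0.2 Fz 7.8 lean 0.6403615656464796
```

Request:
step_arm:
  increments:
    - [-1, 0.08, 0, 0.06, 0, 0, 0]
    - [-1, 0.15, 0, 0.13, 0, 0, 0]
    - [-1, 0.15, 0, 0.13, 0, 0, 0]

```text
t: 16.4
tcp_pos: [514.8, -298.1, 26.6]
ee_rot: [-2.481, -1.118, -0.898]
force: [-12.4, -11.9, 9.6]
gripper_width: 0.407
grip_force: 81.7
```

Request:
step_arm:
  increments:
    - [-1, 0.08, 0, 0.06, 0, 0, 0]
    - [-1, 0.15, 0, 0.13, 0, 0, 0]
    - [-1, 0.15, 0, 0.13, 0, 0, 0]

```text
t: 16.7
tcp_pos: [515.2, -297.9, 26.6]
ee_rot: [-2.482, -1.119, -0.896]
force: [-19.5, -17.0, 12.9]
gripper_width: 0.408
grip_force: 82.6
```

```bash
python3 st.py
```

```text
t 16.7 tcp stand x -126.4 y -2.9 z 26.6 Fx -25.6 Fy 3.4 Fz 12.9 lean 0.6374566794055657
```

```bash
python3 - <<'E'
from h import *
from cell import camera
c=camera('scene');np.savez('s5.npz',**c)
for n in ("scene0","s5"):
    c=load(n);P=cloud(c,265,255,130,100).reshape(-1,3);q=P-SO;x=q@SX;y=q@SY
    m=(abs(x)<58)&(abs(y)<62)&(np.hypot(x,y)>38)&(P[:,2]>18)&(P[:,2]<40)
    A=np.c_[x,y,np.ones_like(x)][m];k=A;z=P[m,2]
    for _ in range(4):
        s=np.linalg.lstsq(k,z,rcond=None)[0];g=abs(k@s-z)<4;k=k[g];z=z[g]
    print(n,len(z),s.round(4),"front top",s@[-46,0,1])
    for r in range(-60,60,15):
        mm=(x>r)&(x<r+15)&(abs(y)<62)&(np.hypot(x,y)>38)&(P[:,2]>15)&(P[:,2]<60); print(r,mm.sum(),np.median(P[mm,2]).round(1) if mm.any() else '',end=' | ')
    print()
cv2.imwrite('pics/g5.png',np.vstack([crop(load(n)['img'][:,:,::-1],300,300,100,50,6) for n in ("scene0","s5")]))
E
```

```text
scene0 339 [-3.1000e-03 -1.9000e-02  2.4774e+01] front top 24.915473191902958
-60 307 25.8 | -45 53 42.7 | -30 36 24.4 | -15 19 26.4 | 0 14 25.9 | 15 41 25.3 | 30 66 25.4 | 45 69 25.1 | 
s5 310 [-5.57000e-02 -2.71000e-02  2.80596e+01] front top 30.623914615748852
-60 246 32.4 | -45 47 43.6 | -30 46 31.1 | -15 15 29.9 | 0 17 28.5 | 15 41 27.9 | 30 56 27.4 | 45 66 25.8 |
```

View pics/g5.png

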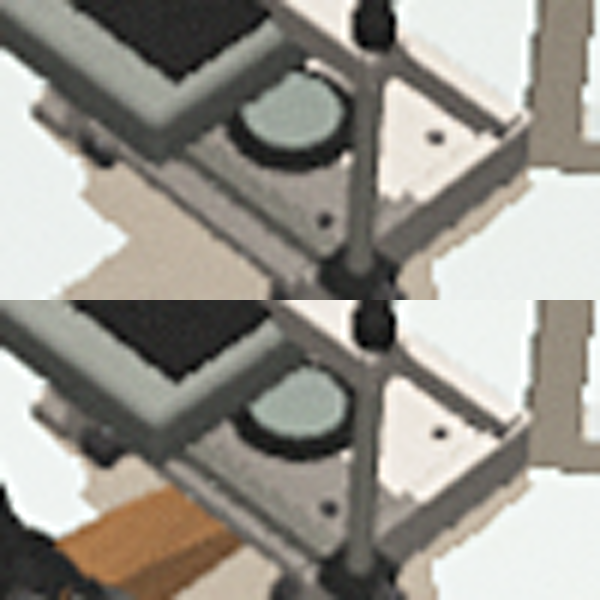

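Lower half: the plate is tilted, its top about 31 mm at the bar, with the wedge under its front edge at (230,530). That matches the force climb, so I release here.

Request:
step_arm:
  increments:
    - [-0.1, 0, 0, 0, 0, 0, 0]
    - [0.1, 0, 0, 0, 0, 0, 0]
    - [0.5, 0, 0, 0, 0, 0, 0]
    - [1, 0, 0, 0, 0, 0, 0]
    - [1, 0, 0, 0, 0, 0, 0]
    - [1, 0, 0, 0, 0, 0, 0]
    - [1, 0, 0, 0, 0, 0, 0]
    - [1, 0, 0, 0, 0, 0, 0]

```text
t: 17.55
tcp_pos: [517.1, -292.3, 25.7]
ee_rot: [-2.474, -1.116, -0.9]
force: [0.4, -0.4, -0.7]
gripper_width: 0.998
grip_force: 0.0
```

Request:
step_arm:
  increments:
    - [1, 0, 0, -1, 0, 0, 0]
    - [1, 0, 0, -3, 0, 0, 0]
    - [1, 0, 0, -6, 0, 0, 0]
    - [1, 0, 0, -9, 0, 0, 0]
    - [1, 0, 0, -12, 0, 0, 0]
    - [1, 0, 0, -12, 0, 0, 0]
    - [1, 0, 0, -12, 0, 0, 0]
    - [1, 0, 0, -12, 0, 0, 0]

```text
t: 18.35
tcp_pos: [465.8, -349.2, 116.9]
ee_rot: [-2.473, -1.115, -0.9]
force: [-0.4, 0.1, 0.4]
gripper_width: 0.995
grip_force: 0.0
```

```bash
python3 st.py; python3 - <<'E'
from h import *
from cell import camera
c=camera('scene');np.savez('s6.npz',**c)
for n in ("s5","s6"):
    c=load(n);P=cloud(c,265,255,130,100).reshape(-1,3);q=P-SO;x=q@SX;y=q@SY
    for r in range(-60,60,15):
        mm=(x>r)&(x<r+15)&(abs(y)<62)&(np.hypot(x,y)>38)&(P[:,2]>15)&(P[:,2]<60); print(r,mm.sum(),np.median(P[mm,2]).round(1) if mm.any() else '',end=' | ')
    print()
a=[crop(load(n)['img'][:,:,::-1],280,295,130,70,5)[:300] for n in ("s5","s6")]
cv2.imwrite('pics/g6.png',np.vstack(a))
E
```

```text
t 18.35 tcp stand x -197.5 y 0.3 z 116.9 Fx -0.2 Fy 0.3 Fz 0.4 lean 0.643272064288308
-60 246 32.4 | -45 47 43.6 | -30 46 31.1 | -15 15 29.9 | 0 17 28.5 | 15 41 27.9 | 30 56 27.4 | 45 66 25.8 | 
-60 253 33.0 | -45 50 43.0 | -30 44 30.5 | -15 18 29.5 | 0 16 28.4 | 15 39 28.4 | 30 60 27.3 | 45 65 25.7 |
```

View pics/g6.png

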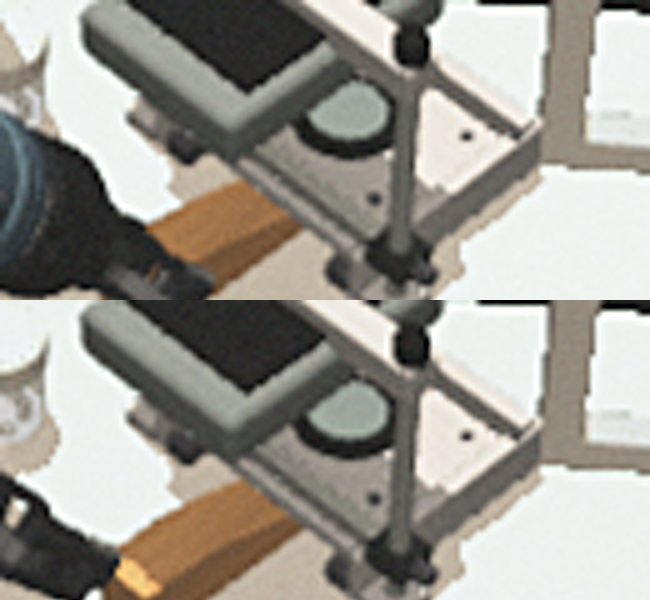

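The wedge stayed in place, the plate is still raised (heights unchanged), and the gripper is clear. Handing in.

```bash
python3 -c "
from cell import job
print(job.close_job())"
```

```text
the job is handed in; nothing more can be done
None
```

The job is handed in: the wedge is under the plate's front edge, which touched the gauge bar when the push climbed from about 11 N to 26 N. After release the plate's measured heights stayed the same within about 0.6 mm and the gripper was clear; hand-in returned no verdict.

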